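Find the hidden catch of the child-safe drawer box

ROBOT

A 6-joint arm with a two-finger parallel gripper is mounted at the origin on a cart in front of the work surface, level with it; the furniture and walls round the work are solid. World frame = base frame: x ahead of the robot, y to its left, z up, the work surface at z = 0. Lengths are in m, angles in rad, forces in N, time in s.
With the tool pointing down it reaches from about 0.425 to 0.95 m from the base axis. Payload 3.5 kg.
Tool frame: the origin (TCP) lies between the finger pads; the fingertips stand 19 mm ahead of it and the grasp point (between the pads) is the TCP (ctrl.nose_length is the distance from the TCP to the fingertips, in m); z points along the fingers, y is the line along which they close (so a half turn about z gives the same grasp; the last joint's range is limited). The gripper opens to 85 mm and grips with 20 to 120 N. Pads are 22 mm wide; open, the fingers measure 114 mm over their backs; the gripper's body (76 mm by 85 mm) begins 54 mm behind the grasp point. The pads swing forward as they close: fully open they stand 13 mm farther back than shut.
Start: joints at [0.988, 0.286, 1.577, -0, 1.279, -0.15], TCP at [0.283, 0.613, 0.25] pointing down, gripper open.
Joint ranges: [-2.77, 2.77], [-0.9, 2.22], [0.21, 2.48], [-1.53, 4.67], [0.24, 2.81], [-2.84, 2.84]. Speed limits (rad/s): [2.79, 2.79, 3.14, 3.14, 3.14, 3.14].

INTERFACE

Orientations are given as a unit quaternion [x, y, z, w].
In Python, from plant import ctrl gives the robot as it stands.
- The arm moves only by the tool apply_moves, never from a script. Its argument "series" is a list of rows, each a list of 6 numbers: the shift along the world's x, y, z scaled (see below), then the turn, a rotation vector about the world's x, y, z scaled (see below). A call has 1 to 20 rows; each row is the pose to reach, as a shift and turn from the pose commanded when the call began; what a row does not reach only later rows make up. The controller multiplies each number of a shift by 0.8 m and each number of a turn by 45 degrees. A row lasts 1/8 s, in which the tool goes at most 62.5 mm and 10.7 degrees, less where a joint would pass 70% of its speed; a pose out of reach is approached as far as the arm can. A call with a number of a shift or a turn outside -1 to 1 is refused whole. A call with a gripper value outside its range is refused whole. "jaw" is the opening, from 0 (shut) to 1 (fully open), set as the call begins (left out, the last holds). The fingers move at their own pace and stop on an object; "squeeze" is the grip in N (left out, the last holds). Time passes only in rows, so rows that repeat a pose let the fingers close. It gives the time, the measured TCP pose, the force, the opening and the grip force at its end, in the units of the state.
- ctrl.get_state(): the state, without advancing time (a new reading comes with each control period).
- ctrl.read_camera(name): name is "scene" or "top"; returns the picture (480x640x3 uint8, red, green, blue); there is no depth.
- ctrl.get_calibration(name): a dict with "fx", "fy", "cx", "cy" (pixels), "xyz" and "orientation" of the camera in the world. Camera axes: x right, y up, looking along -z (the intrinsics and any distortion apply to the point x, -y, -z); pixel columns grow to the right and rows downward; lengths in m; the calibration is good to about 2 mm. A picture is of the moment at which its call begins. get_calibration takes no time and is no camera call.
- ctrl.sign_off(): hands the job in; it is judged then, once.
Trained networks look in the newest picture that a camera, given by its name, has taken for a name from the list of things; names that differ only in an ending like _2 or _b are one class to them, and where a whole thing is asked for, a point or a joint stands for the part that bears it (a point fixed in the world has none). Each returns a list of dicts, best first, with "p" (0 to 1); they miss things now and then, are a little off and sometimes report something else, mostly with a low value. They report only what shows in the picture. A call takes as long as a camera call.
- ctrl.boxes_of(thing, camera): "xy" ([column, row] as shares, 0 to 1, of the picture: columns of its width, rows of its height, amid what is visible of it).
- ctrl.silhouettes(thing, camera): "pixels" (480x640 bool, what is visible of it) and "xy" ([column, row] as shares, 0 to 1, of the picture: columns of its width, rows of its height, amid what is visible of it).
The state is a dict: "time": time; "qpos": joint angles; "dq": joint speeds; "joint_efforts": joint torques, N m; "eef_pos": TCP position; "tcp_rot": TCP orientation; "contact_force": force on the tool from outside, world axes, zero at the start; "wrist_torque": the same for the moment, N m; "opening": opening from 0.0 (shut) to 1.0 (fully open); "finger_force": force on a finger pad.
Only numpy, scipy, OpenCV 4.12 (cv2) and the standard library are available. Lean on these libraries where they do the work, as an engineer would, in place of code of your own. Each camera call takes 0.05 s, during which the arm holds its last target. There are 200 camera calls.

TASK

The drawer of the wooden box on the counter is held by a hidden catch: one of the five identical sunken pads in its top gives under a fingertip, the others are rigid dummies. Feel across the pads with the fingertips until you find the one that gives, press it fully home so that the drawer springs out by itself, and take the hand away. Only press: do not touch the drawer, and do not pick up or push aside anything that stands around.

Things in the scene. Friction and masses are not known exactly. Their poses are not given: they have to be found in the camera images.
- box: drawer box of plain light wood, fast on the counter: 100 deep (x), 310 long (y), 90 mm high; origin at the centre of its underside, drawer front at its -x (robot side), z up. Its flat rigid top has five 48 mm square openings in one row along its length, 60 mm apart, each filled by a 45 mm pad of the same wood, top 2 mm below the panel. One pad, a different one each time, is the catch
- place_1 (a point): centre of a pad opening, first from the left (seen from the robot), at the level of the panel's top; the pad's top lies 2 mm below. Holds a rigid dummy or the catch, alike by eye; closed fingertips fit in
- place_2 (a point): centre of a pad opening, second from the left (seen from the robot), at the level of the panel's top; the pad's top lies 2 mm below. Holds a rigid dummy or the catch, alike by eye; closed fingertips fit in
- place_3 (a point): centre of a pad opening, the middle one (seen from the robot), at the level of the panel's top; the pad's top lies 2 mm below. Holds a rigid dummy or the catch, alike by eye; closed fingertips fit in
- place_4 (a point): centre of a pad opening, second from the right (seen from the robot), at the level of the panel's top; the pad's top lies 2 mm below. Holds a rigid dummy or the catch, alike by eye; closed fingertips fit in
- place_5 (a point): centre of a pad opening, first from the right (seen from the robot), at the level of the panel's top; the pad's top lies 2 mm below. Holds a rigid dummy or the catch, alike by eye; closed fingertips fit in
- catch (a joint): how far the catch pad is pressed in, in m: 0 out, 0.008 fully home. It slides straight down against about 3 to 4 N of friction, has no return spring (stays where left) and drives the drawer out four times as far (32 mm at full travel)
- drawer: the shallow drawer in the box's front, 286 mm wide, 47 mm high, no handle, front flush with the box when shut; its origin coincides with the box's origin when shut and moves along the box's -x as it comes out
- salt_shaker: small glass salt shaker with a metal top, 44 wide, 90 high, beside the box's left end (mm); origin at the centre of its underside
- lemon: lemon, 71x53x51, beside the box's right end (mm); origin at the centre of its underside
- tin_1: low round tin, 86 across, 40 high, behind the box (mm); origin at the centre of its underside
- avocado_a: avocado, 101x68x68, on the left of the counter (mm); origin at the centre of its underside
- purple_mug: mug, 84 across (123 with its handle), 100 high, on the right of the counter (mm); origin at the centre of its underside
- teaspoon: steel teaspoon, 137 long, lying at the right front of the counter (mm); origin at the centre of its underside

How it is judged:
On the way:
1. the catch pad is pressed fully home (value of joint catch above 0.0065 m).
At the end, for the whole second after the job is handed in: the catch pad is in by more than 6.5 of its 8 mm, the drawer is out by more than 25 mm (about 32 at full travel) and at rest (value of joint catch above 0.0065 m and x of drawer in the frame of box below -0.025 m and linear speed of drawer below 0.02 m/s); the robot touches nothing.
It fails at once if the robot touches the drawer (contact force between any of the fingers, the arm and drawer above 0.5 N).
It fails at once if a thing standing around is picked up or pushed aside (moved more than 30 mm) (distance of any of salt_shaker, lemon, tin_1, avocado_a, purple_mug, teaspoon from where it was at the start of the episode above 0.03 m).
It also fails if it takes over 48 s, if anything falls off the work surface, if the arm or the gripper's body presses on something with over 40 N, if the wrist force passes 120 N, or if a joint passes its speed limit or range.

## Working session

There is one attempt and no reset: what is moved stays moved. The work goes in short steps, Python scripts to look and compute and a tool call to move; the robot and the scene stay as the last step left them, time stands still between calls to the robot, and variables do not carry over. Pictures are saved under pics/ and viewed, at most 10 in all, crops included, and the job is handed in when it is done.

Besides the shell and the picture viewer there is one more tool, called after ">>>" in YAML: its name, and indented under it one key for each argument. apply_moves: Moves the arm, as the interface text tells. Shifts and turns lie within -1 to 1; 1 stands for 0.8 m of shift or 45 degrees of turn. Its arguments: {"type":"object","properties":{"series":{"type":"array"},"jaw":{"type":"number"},"squeeze":{"type":"number"}},"required":["series"]}

```bash
mkdir -p pics; cat > h.py <<'E'
import numpy as np, cv2
from scipy.spatial.transform import Rotation as R
from plant import ctrl
def ray(cam,u,v):
    c=ctrl.get_calibration(cam); d=np.array([(u-c['cx'])/c['fx'],-(v-c['cy'])/c['fy'],-1])
    return np.array(c['xyz']),R.from_quat(c['orientation']).apply(d)
def at(cam,u,v,z):
    o,d=ray(cam,u,v); return o+d*(z-o[2])/d[2]
def proj(cam,p):
    c=ctrl.get_calibration(cam); q=R.from_quat(c['orientation']).inv().apply(np.array(p)-c['xyz'])
    return c['cx']+c['fx']*q[0]/-q[2], c['cy']-c['fy']*q[1]/-q[2]
E
python3 - <<'E'
from h import *
for c in('top','scene'):
    im=ctrl.read_camera(c); cv2.imwrite(f'pics/{c}0.png',im[:,:,::-1]); print(c,ctrl.get_calibration(c))
for c in('top','scene'):
  for t in('place_1','box','salt_shaker','lemon','tin_1'):
    for b in ctrl.boxes_of(t,c)[:6]:
        u,v=b['xy'][0]*640,b['xy'][1]*480
        print(c,t,round(b['p'],2),round(u,1),round(v,1),at(c,u,v,.09).round(3))
print(ctrl.get_state())
E
```

```text
top {'fx': 498.08974789852374, 'fy': 498.08974789852374, 'cx': 314.8783354860265, 'cy': 234.95790586383308, 'xyz': array([ 0.37255398, -0.0024491 ,  1.45160081]), 'orientation': array([ 0.0285094 , -0.02656046, -0.70644357,  0.706696  ])}
scene {'fx': 596.8520630956532, 'fy': 596.8520630956532, 'cx': 322.99129416887155, 'cy': 245.46818802411153, 'xyz': array([-0.25840675, -0.46416257,  1.20565607]), 'orientation': array([ 0.29163172, -0.16286014, -0.44469124,  0.83106992])}
top place_1 0.75 343.0 244.3 [ 0.453 -0.076  0.09 ]
top box 0.81 341.0 246.1 [ 0.448 -0.07   0.09 ]
top salt_shaker 0.46 266.5 231.9 [0.487 0.134 0.09 ]
top lemon 0.78 415.9 253.0 [ 0.429 -0.275  0.09 ]
top tin_1 0.72 358.7 195.7 [ 0.587 -0.12   0.09 ]
scene place_1 0.67 351.8 284.3 [ 0.444 -0.094  0.09 ]
scene salt_shaker 0.79 284.1 239.0 [0.467 0.113 0.09 ]
scene salt_shaker 0.53 180.6 211.8 [0.394 0.381 0.09 ]
scene lemon 0.78 424.0 343.3 [ 0.399 -0.302  0.09 ]
scene lemon 0.57 468.3 385.5 [ 0.363 -0.422  0.09 ]
scene tin_1 0.72 391.1 263.2 [ 0.548 -0.139  0.09 ]
{'time': 0.6, 'qpos': array([ 9.88006293e-01,  2.86242168e-01,  1.57667967e+00, -2.14561834e-05,
        1.27863371e+00, -1.49973889e-01]), 'dq': array([ 0.00061337,  0.00118692, -0.00054887, -0.00078776, -0.00124788,
       -0.00038595]), 'joint_efforts': array([-6.00752774e-04, -4.05657506e+01, -2.92743158e+01, -1.63284863e-04,
        5.69127078e-04, -4.24776246e-06]), 'eef_pos': array([0.28306795, 0.6127626 , 0.25037449]), 'tcp_rot': array([2.14719852e-01, 9.76675680e-01, 1.36397300e-05, 1.62375129e-05]), 'contact_force': array([ 0.30198117, -0.51944699,  0.06406987]), 'wrist_torque': array([-0.0200791 ,  0.01317294,  0.05366179]), 'finger_force': 0.0, 'opening': 0.9970286503991105}
```

View pics/top0.png

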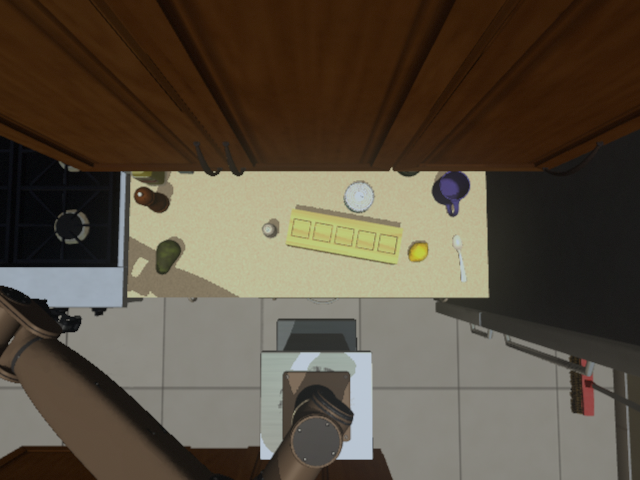

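View pics/scene0.png

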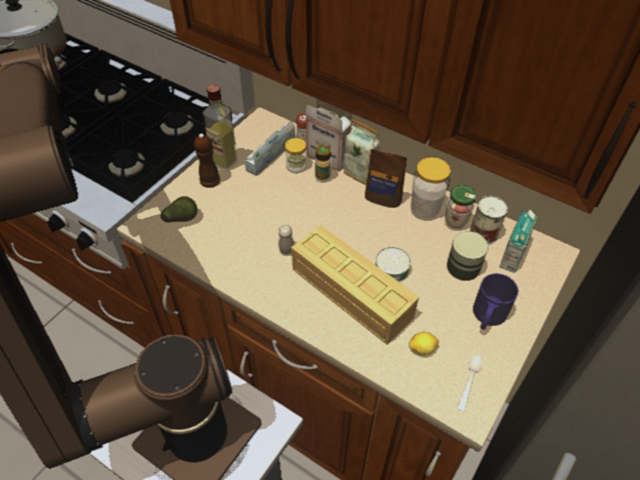

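The top view shows the box with pads at about (301,229) to (388,244), shaker at (269,229), lemon at (418,252) and tin at (359,196). The scene view agrees. Next I fit the box pose to its silhouettes in both views.

```bash
cat >> h.py <<'E'
def world(p,L): # p=x,y,yaw
    c,s=np.cos(p[2]),np.sin(p[2]); L=np.atleast_2d(L).astype(float)
    return np.c_[p[0]+c*L[:,0]-s*L[:,1],p[1]+s*L[:,0]+c*L[:,1],L[:,2]]
def pts(cam,p,L): return np.array([proj(cam,q) for q in world(p,L)])
E
python3 - <<'E'
from h import *
from scipy.optimize import minimize
C=[(a*.05,b*.155,z) for a in(-1,1) for b in(-1,1) for z in(0,.09)]
M={}
for c in('top','scene'):
    im=ctrl.read_camera(c); cv2.imwrite(f'pics/{c}1.png',im[:,:,::-1])
    s=ctrl.silhouettes('box',c)or ctrl.silhouettes('drawer',c) or ctrl.silhouettes('place_1',c)
    for k in s[:3]: print(c,k['p'],k['pixels'].sum())
    if s: M[c]=s[0]['pixels'].astype(np.uint8)
def iou(c,p):
    m=np.zeros((480,640),np.uint8); h=cv2.convexHull(pts(c,p,C).astype(np.float32))
    cv2.fillPoly(m,[np.round(h*16).astype(np.int32)],1,shift=4); return (m&M[c]).sum()/(m|M[c]).sum()
def fit(cs): 
    return minimize(lambda p:-sum(iou(c,p) for c in cs),[.44,-.075,-.2],method='Nelder-Mead',options=dict(initial_simplex=[[.44,-.075,-.2],[.46,-.075,-.2],[.44,-.06,-.2],[.44,-.075,-.1]],xatol=1e-5,fatol=1e-6))
for cs in [[c] for c in M]+[list(M)]:
    r=fit(cs); print(cs,r.x.round(4),r.fun)
p=r.x; np.save('p.npy',p)
out=[]
for c,(u,v) in {'top':(270,190),'scene':(275,210)}.items():
    w,hh=(150,90) if c=='top' else (150,140); k=5 if c=='top' else 4
    im=cv2.resize(cv2.imread(f'pics/{c}1.png')[v:v+hh,u:u+w],None,fx=k,fy=k,interpolation=cv2.INTER_CUBIC)
    def dr(L,col): cv2.polylines(im,[np.int32((pts(c,p,L)+.5-[u,v])*k)],True,col,1)
    dr([(-.05,-.155,.09),(.05,-.155,.09),(.05,.155,.09),(-.05,.155,.09)],(0,0,255))
    for i in range(-2,3):
        y=i*.06; dr([(-.024,y-.024,.09),(.024,y-.024,.09),(.024,y+.024,.09),(-.024,y+.024,.09)],(255,0,0))
    cv2.imwrite(f'pics/fit_{c}.png',im)
print(world(p,[(0,y,.09) for y in(.12,.06,0,-.06,-.12)]).round(4))
E
```

```text
top 0.82 2752
scene 0.94 5876
['top'] [ 0.4777 -0.0784 -0.1786] -0.6290875828950377
['scene'] [ 0.4779 -0.0735 -0.1756] -0.7859828141783028Traceback (most recent call last):
  File "<stdin>", line 16, in <module>
  File "<stdin>", line 14, in fit
    res = _minimize_neldermead(fun, x0, args, callback, bounds=bounds,
                               **options)
    fxcc = func(xcc)
    fx = function(np.copy(x), *(wrapper_args + args))
  File "<stdin>", line 14, in <lambda>
  File "<stdin>", line 14, in <genexpr>
  File "<stdin>", line 11, in iou
  File "h.py", line 15, in pts
    def pts(cam,p,L): return np.array([proj(cam,q) for q in world(p,L)])
                                       ~~~~^^^^^^^
  File "h.py", line 10, in proj
    c=ctrl.get_calibration(cam); q=R.from_quat(c['orientation']).inv().apply(np.array(p)-c['xyz'])
ValueError: time passes only in moves, steps and waits
```

```bash
python3 - <<'E'
s=open('h.py').read().replace("ctrl.get_calibration(cam)","K(cam)").replace("def ray","from functools import cache\n@cache\ndef K(c): return ctrl.get_calibration(c)\ndef ray",1)
open('h.py','w').write(s)
E
python3 - <<'E'
from h import *
from scipy.optimize import minimize
C=[(a*.05,b*.155,z) for a in(-1,1) for b in(-1,1) for z in(0,.09)]
M={}
for c in('top','scene'):
    m=np.zeros((480,640),np.uint8)
    ctrl.read_camera(c)
    for t in('box','drawer','place_1'):
        for s in ctrl.silhouettes(t,c)[:1]: print(c,t,s['p'],s['pixels'].sum()); m|=s['pixels'].astype(np.uint8)
    n,l,st,_=cv2.connectedComponentsWithStats(m); m=(l==1+st[1:,4].argmax()).astype(np.uint8)
    h=cv2.convexHull(cv2.findNonZero(m)); print('fill',m.sum()/cv2.contourArea(h))
    M[c]=m
def iou(c,p):
    m=np.zeros((480,640),np.uint8); h=cv2.convexHull(pts(c,p,C).astype(np.float32))
    cv2.fillPoly(m,[np.round(h*16).astype(np.int32)],1,shift=4); return (m&M[c]).sum()/(m|M[c]).sum()
def fit(cs): 
    return minimize(lambda p:-sum(iou(c,p) for c in cs),[.44,-.075,-.2],method='Nelder-Mead',options=dict(initial_simplex=[[.47,-.075,-.2],[.48,-.075,-.2],[.47,-.06,-.2],[.47,-.075,-.1]],xatol=1e-4,fatol=1e-5,maxiter=150))
for cs in [[c] for c in M]+[list(M)]:
    r=fit(cs); print(cs,r.x.round(4),r.fun)
p=r.x; np.save('p.npy',p)
for c,(u,v) in {'top':(270,190),'scene':(275,210)}.items():
    w,hh=(150,90) if c=='top' else (150,140); k=5 if c=='top' else 4
    im=cv2.resize(cv2.imread(f'pics/{c}1.png')[v:v+hh,u:u+w],None,fx=k,fy=k,interpolation=cv2.INTER_CUBIC)
    def dr(L,col): cv2.polylines(im,[np.int32((pts(c,p,L)+.5-[u,v])*k)],True,col,1)
    dr([(-.05,-.155,.09),(.05,-.155,.09),(.05,.155,.09),(-.05,.155,.09)],(0,0,255))
    for i in range(-2,3):
        y=i*.06; dr([(-.024,y-.024,.09),(.024,y-.024,.09),(.024,y+.024,.09),(-.024,y+.024,.09)],(255,0,0))
    cv2.imwrite(f'pics/fit_{c}.png',im)
print(world(p,[(0,y,.09) for y in(.12,.06,0,-.06,-.12)]).round(4))
E
```

```text
top box 0.84 3003
top place_1 0.61 3057
fill 0.710020357385207
scene box 0.6 5936
scene drawer 0.78 1030
scene place_1 0.77 5914
fill 0.8054684894964989
['top'] [ 0.4781 -0.0778 -0.1736] -0.7026540710751237
['scene'] [ 0.4777 -0.0747 -0.1889] -0.7918443496801706
['top', 'scene'] [ 0.4778 -0.0774 -0.1749] -1.492225433373943
[[ 0.4986  0.0407  0.09  ]
 [ 0.4882 -0.0183  0.09  ]
 [ 0.4778 -0.0774  0.09  ]
 [ 0.4673 -0.1365  0.09  ]
 [ 0.4569 -0.1956  0.09  ]]
```

View pics/fit_top.png

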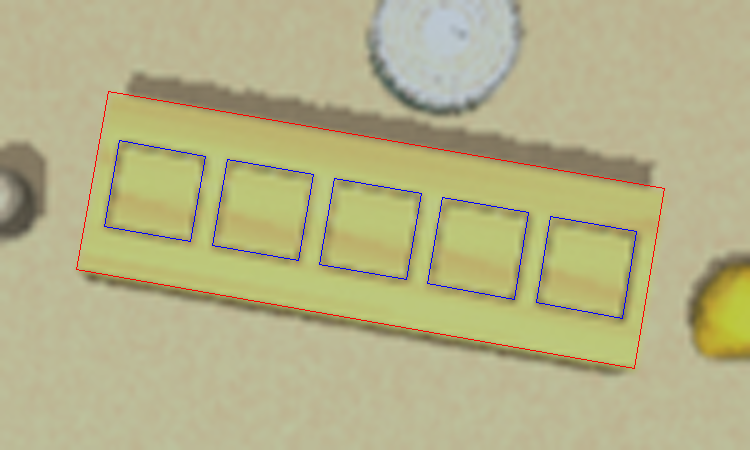

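View pics/fit_scene.png

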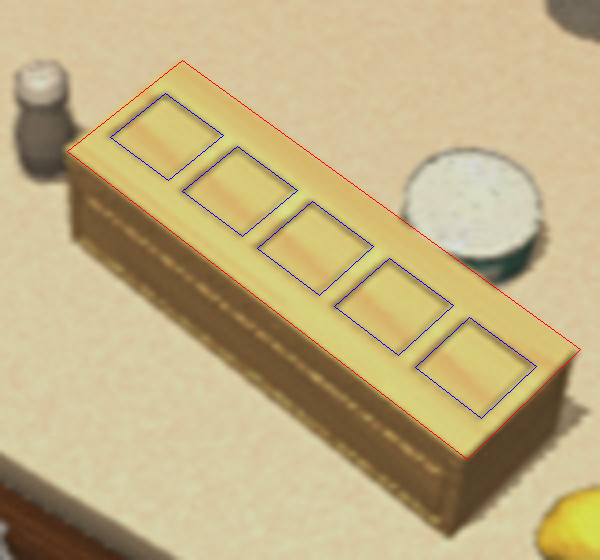

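The fit matches in both views: the outlines lie on the panel edges and openings to within about 2 mm. Now I move over pad 1 with the jaw shut and the tool turned to line up with the box.

>>> apply_moves:
  series:
    - [0.2695,-0.715,0,0,0,0.329]
    - [0.2695,-0.715,0,0,0,0.329]
    - [0.2695,-0.715,0,0,0,0.329]
    - [0.2695,-0.715,0,0,0,0.329]
    - [0.2695,-0.715,0,0,0,0.329]
    - [0.2695,-0.715,0,0,0,0.329]
    - [0.2695,-0.715,0,0,0,0.329]
    - [0.2695,-0.715,0,0,0,0.329]
    - [0.2695,-0.715,0,0,0,0.329]
    - [0.2695,-0.715,0,0,0,0.329]
    - [0.2695,-0.715,0,0,0,0.329]
    - [0.2695,-0.715,-0.15,0,0,0.329]
    - [0.2695,-0.715,-0.15,0,0,0.329]
    - [0.2695,-0.715,-0.15,0,0,0.329]
    - [0.2695,-0.715,-0.15,0,0,0.329]
  jaw: 0
  squeeze: 20

```text
time: 3.08
eef_pos: [0.4999, 0.0413, 0.1325]
tcp_rot: [0.087, 0.996, 0.0, 0.001]
contact_force: [0.8, -0.1, -0.2]
opening: 0.0
finger_force: 0.0
```

>>> apply_moves:
  series:
    - [0,0,-0.02,0,0,0]
    - [0,0,-0.027,0,0,0]
    - [0,0,-0.0305,0,0,0]
    - [0,0,-0.0325,0,0,0]
    - [0,0,-0.0325,0,0,0]
    - [0,0,-0.0325,0,0,0]

```text
time: 3.82
eef_pos: [0.4988, 0.0408, 0.107]
tcp_rot: [0.087, 0.996, -0.0, -0.001]
contact_force: [-8.2, 1.3, 15.0]
opening: 0.008
finger_force: 6.9
```

Pad 1 stops the tip at pad-top level with 15 N, so it is rigid. On to pad 2.

>>> apply_moves:
  series:
    - [0,0,0.026,0,0,0]
    - [0,0,0.026,0,0,0]
    - [-0.013,-0.0739,0.026,0,0,0]
    - [-0.013,-0.0739,0.026,0,0,0]
    - [-0.013,-0.0739,0.026,0,0,0]
    - [-0.013,-0.0739,0.012,0,0,0]
    - [-0.013,-0.0739,0.005,0,0,0]
    - [-0.013,-0.0739,0.002,0,0,0]
    - [-0.013,-0.0739,0,0,0,0]
    - [-0.013,-0.0739,0,0,0,0]
    - [-0.013,-0.0739,0,0,0,0]

```text
time: 5.2
eef_pos: [0.4877, -0.0174, 0.107]
tcp_rot: [0.086, 0.996, 0.0, -0.003]
contact_force: [-11.5, 1.3, 20.5]
opening: 0.001
finger_force: 10.2
```

Pad 2 is rigid as well.

>>> apply_moves:
  series:
    - [0,0,0.026,0,0,0]
    - [0,0,0.026,0,0,0]
    - [-0.013,-0.0739,0.026,0,0,0]
    - [-0.013,-0.0739,0.026,0,0,0]
    - [-0.013,-0.0739,0.026,0,0,0]
    - [-0.013,-0.0739,0.012,0,0,0]
    - [-0.013,-0.0739,0.005,0,0,0]
    - [-0.013,-0.0739,0.002,0,0,0]
    - [-0.013,-0.0739,0,0,0,0]
    - [-0.013,-0.0739,0,0,0,0]
    - [-0.013,-0.0739,0,0,0,0]

```text
time: 6.58
eef_pos: [0.4773, -0.0764, 0.107]
tcp_rot: [0.086, 0.996, 0.001, -0.003]
contact_force: [-10.4, 4.6, 20.6]
opening: -0.001
finger_force: 10.4
```

Pad 3 is rigid.

>>> apply_moves:
  series:
    - [0,0,0.026,0,0,0]
    - [0,0,0.026,0,0,0]
    - [-0.013,-0.0739,0.026,0,0,0]
    - [-0.013,-0.0739,0.026,0,0,0]
    - [-0.013,-0.0739,0.026,0,0,0]
    - [-0.013,-0.0739,0.012,0,0,0]
    - [-0.013,-0.0739,0.005,0,0,0]
    - [-0.013,-0.0739,0.002,0,0,0]
    - [-0.013,-0.0739,0,0,0,0]
    - [-0.013,-0.0739,0,0,0,0]
    - [-0.013,-0.0739,0,0,0,0]

```text
time: 7.95
eef_pos: [0.467, -0.1354, 0.107]
tcp_rot: [0.086, 0.996, 0.001, -0.003]
contact_force: [-9.1, 5.1, 20.7]
opening: 0.003
finger_force: 10.4
```

Pad 4 is rigid, which leaves pad 5.

>>> apply_moves:
  series:
    - [0,0,0.026,0,0,0]
    - [0,0,0.026,0,0,0]
    - [-0.013,-0.0739,0.026,0,0,0]
    - [-0.013,-0.0739,0.026,0,0,0]
    - [-0.013,-0.0739,0.026,0,0,0]
    - [-0.013,-0.0739,0.012,0,0,0]
    - [-0.013,-0.0739,0.005,0,0,0]
    - [-0.013,-0.0739,0.002,0,0,0]
    - [-0.013,-0.0739,0,0,0,0]
    - [-0.013,-0.0739,0,0,0,0]
    - [-0.013,-0.0739,0,0,0,0]

```text
time: 9.32
eef_pos: [0.4572, -0.196, 0.1044]
tcp_rot: [0.087, 0.996, -0.0, 0.0]
contact_force: [-0.3, 0.5, 1.1]
opening: 0.003
finger_force: 0.0
```

Pad 5 gives: 2.6 mm in at about 1 N. I press it home and check the end stop.

>>> apply_moves:
  series:
    - [0,0,-0.002,0,0,0]
    - [0,0,-0.004,0,0,0]
    - [0,0,-0.006,0,0,0]
    - [0,0,-0.008,0,0,0]
    - [0,0,-0.009,0,0,0]
    - [0,0,-0.009,0,0,0]
    - [0,0,-0.009,0,0,0]

```text
time: 10.2
eef_pos: [0.4574, -0.1961, 0.0989]
tcp_rot: [0.087, 0.996, -0.0, -0.0]
contact_force: [-4.9, 2.8, 12.5]
opening: -0.001
finger_force: 6.2
```

The pad stopped 8 mm in (TCP 0.0989) with 12.5 N, so it is home. I lift straight up.

>>> apply_moves:
  series:
    - [0,0,0.02,0,0,0]
    - [0,0,0.06,0,0,0]
    - [0,0,0.12,0,0,0]
    - [0,0,0.2,0,0,0]
    - [0,0,0.2,0,0,0]
    - [0,0,0.2,0,0,0]
    - [0,0,0.2,0,0,0]

```text
time: 11.08
eef_pos: [0.4562, -0.1951, 0.255]
tcp_rot: [0.087, 0.996, 0.001, -0.002]
contact_force: [-0.0, -0.3, 0.0]
opening: -0.001
finger_force: 0.0
```

```bash
python3 - <<'E'
from h import *
cv2.imwrite('pics/end.png',ctrl.read_camera('scene')[150:430,200:520,::-1].repeat(2,0).repeat(2,1))
s=ctrl.get_state(); print(s['eef_pos'],s['contact_force'])
E
```

```text
[ 0.45620816 -0.19511422  0.25490653] [ 0.39408771  0.09058995 -0.28543407]
```

View pics/end.png

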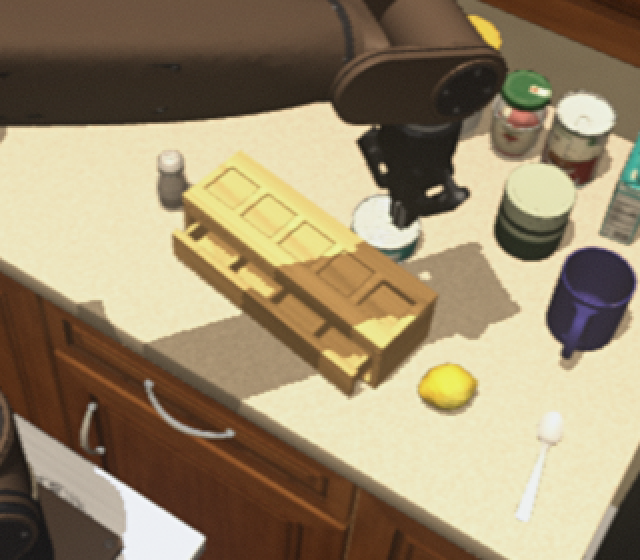

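The drawer is out along the box's front (crop about (180,240) to (360,380)), pad 5 is sunk at (390,300), the hand is clear, and the shaker, tin, lemon, mug and spoon in view look unmoved.

```bash
python3 -c "from plant import ctrl; print(ctrl.sign_off())"
```

```text
the job is handed in; nothing more can be done
None
```

Pad 5 (first from the right) was the catch: it went down the full 8 mm, the drawer sprang out, the hand is clear, and the job was handed in at about 11 s; the sign-off returned no verdict.

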